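Shut the blue valve on the leak-test counter

TASK

Close the ball valve with the blue handle: turn its handle clockwise (seen from above) all the way to its stop, so that it stands square across its pipe, and let go. Leave the valve with the red handle as it is, and do not disturb the loose blue-and-black pipe coupling.

Things in the scene. Friction and masses are not known exactly. Their poses are not given: they have to be found in the camera images.
- blue_handle (a joint): Angle of the blue valve handle about its upright axis, rad. 0 = closed, at the end stop, fin square across its pipe. Grows anticlockwise seen from above to 1.571 = open, fin along the pipe. Starts at 0.75 to 1.4. Stiff (about 0.12 N m), no spring, stays where left. The pipe runs level, roughly away from the robot.
- blue_grip (a point): On the blue handle's turning axis, mid-grip, 119 mm above the counter. The handle is an upright fin 70 mm long, 16 thick, 45 high: its top 19 mm above this point, a 40 mm round hub 26 mm below it, valve body and nuts 43 mm below. The point turns with it: y along the fin, x across its thickness, z up. A gauge 42 mm wide, top 107 mm above the counter, stands on the pipe 110 mm beyond the axis.
- red_tip (a point): Top of one end of the red handle's fin, 33 mm from its turning axis, 138 mm above the counter. The red valve equals the blue one but for its colour; each has its own grey pipe (32 mm thick, 300 mm long over its caps) on a white 300 x 90 mm plate fixed to the counter, side by side. Not to be turned.
- coupler: Loose pipe coupling standing on the counter off to one side of the valves: blue nuts 54 mm across, black middle, 90 mm high, about 0.15 kg; origin at the centre of its underside, z up. A bystander. (A loose grey tee fitting, 100 mm long, lies off to the other side.)

How it is judged:
At the end, for the whole second after the job is handed in: The blue handle is within 0.175 rad (10 degrees) of its closed stop and stays there; the tip of the red handle is within 10 mm of where it began and the coupling within 30 mm (value of joint blue_handle below 0.175 rad and distance of red_tip from where it was at the start of the episode below 0.01 m and distance of coupler from where it was at the start of the episode below 0.03 m); the robot touches nothing.
It fails at once if the red handle is turned (its tip moved over 10 mm) (distance of red_tip from where it was at the start of the episode above 0.01 m).
It fails at once if the loose coupling is pushed more than 30 mm (distance of coupler from where it was at the start of the episode above 0.03 m).
It also fails if it takes over 29 s, if anything falls off the work surface, if the arm or the gripper's body presses on something with over 40 N, if the wrist force passes 120 N, or if a joint passes its speed limit or range.

ROBOT

A 6-joint arm with a two-finger parallel gripper is mounted at the origin on the work surface. World frame = base frame: x ahead of the robot, y to its left, z up, the work surface at z = 0. Lengths are in m, angles in rad, forces in N, time in s.
With the tool pointing down it reaches from about 0.375 to 0.975 m from the base axis. Payload 3.8 kg.
Tool frame: the origin (TCP) lies at the centre of the arm's flange, where the gripper is bolted on; the fingertips stand 166 mm ahead of it and the grasp point (between the pads) lies 147 mm ahead of it; z points along the fingers, y is the line along which they close (so a half turn about z gives the same grasp; the last joint's range is limited). The gripper opens to 88 mm and grips with 3 to 60 N. Pads are 18 mm wide; open, the fingers measure 123 mm over their backs; the gripper's body (75 mm by 187 mm) begins 45 mm behind the grasp point.
Start: joints at [1.084, 0.264, 1.604, -0, 1.274, -0.037], TCP at [0.293, 0.608, 0.405] pointing down, gripper open.
Joint ranges: [-2.63, 2.63], [-0.94, 2.18], [0.31, 2.57], [-1.31, 4.45], [0, 2.66], [-2.55, 2.55]. Speed limits (rad/s): [2.57, 2.57, 3.14, 3.14, 3.14, 3.14].

INTERFACE

Orientations are given as a rotation vector (axis times angle).
In Python, from cell import read_state, get_image, camera_params, finish_job gives the robot as it stands. The module is installed in compiled form; this text tells all that it offers.
- The arm moves only by the shell command python3 -m creep 'ROWS' [FORCE]. ROWS is JSON, one flat list of numbers, 7 for each row, row after row: the turn, a rotation vector about the tool's x, y, z in degrees, then the shift along the tool's x, y, z in mm, then the finger opening in mm, from 0 to 88.1. In form: [ax, ay, az, x, y, z, claw, ax, ay, az, x, y, z, claw, ...]. A call has 1 to 12 rows; each row shifts and turns the commanded pose from where the row before left it, along the tool's axes as they then stand; what a row does not reach is not made up. A row lasts 1/8 s, in which the tool goes at most 62.5 mm and 10.7 degrees, less where a joint would pass 70% of its speed; a pose out of reach is approached as far as the arm can. A call with a gripper value outside its range is refused whole. The fingers move at their own pace and stop on an object; FORCE is the grip in N (left out, the last holds). Time passes only in rows, so rows that do not move let the fingers close. It gives the time, the measured TCP pose, the force, the opening and the grip force at its end, in the units of the state.
- read_state(): the state, without advancing time (a new reading comes with each control period).
- get_image(name): name is "scene" or "top"; returns the picture (420x560x3 uint8, red, green, blue); there is no depth.
- camera_params(name): a dict with "fovy" (degrees; the focal length in pixels is half the picture's height over the tangent of half this angle, whatever the lens; pixels are square), "cx", "cy" (the principal point, pixels), "k1" (the pictures are not rectified: a ray, as slopes to the right and down, at radius r is drawn at 1 + k1 r^2 times it, then the intrinsics apply), "R" (3x3) and "t" (3): a world point X has camera coordinates R X + t. Camera axes: x right, y down, z forward; pixel columns grow to the right and rows downward; lengths in m; the calibration is good to about 2 mm. A picture is of the moment at which its call begins. camera_params takes no time and is no camera call.
- finish_job(): hands the job in; it is judged then, once.
The state is a dict: "time": time; "joints": joint angles; "qd": joint speeds; "joint_efforts": joint torques, N m; "position": TCP position; "tcp_rot": TCP orientation; "ft_force": force on the tool from outside, world axes, zero at the start; "ft_torque": the same for the moment, N m; "grip_width": opening from 0.0 (shut) to 1.0 (fully open); "gripper_force": force on a finger pad.
Only numpy, scipy, OpenCV 4.12 (cv2) and the standard library are available. Lean on these libraries where they do the work, as an engineer would, in place of code of your own. Each camera call takes 0.05 s, during which the arm holds its last target. There are 200 camera calls.

## Working session

There is one attempt and no reset: what is moved stays moved. The work goes in short steps, Python scripts to look and compute and a shell command to move; the robot and the scene stay as the last step left them, time stands still between calls to the robot, and variables do not carry over. Pictures are saved under pics/ and viewed, at most 10 in all, crops included, and the job is handed in when it is done.

```bash
mkdir -p pics; python3 - <<'E'
from cell import *
import cv2
for n in("scene","top"):
    cv2.imwrite(f"pics/{n}0.png",get_image(n)[:,:,::-1]); print(n,camera_params(n))
print(read_state())
E
```

```text
scene {'fovy': 57.8140933456455, 'cx': 285.31206328311055, 'cy': 208.1012888896956, 'k1': -0.05703107423044442, 'R': array([[-0.47775012,  0.87842565,  0.01109988],
       [ 0.59623278,  0.33350131, -0.73026252],
       [-0.64518315, -0.3422649 , -0.68307645]]), 't': array([ 0.22765006, -0.2253962 ,  1.53521584])}
top {'fovy': 53.892084985214396, 'cx': 277.5211190980967, 'cy': 212.20546531754624, 'k1': -0.059937581688503425, 'R': array([[ 0.01567858, -0.99985446, -0.00672641],
       [-0.99258594, -0.01475297, -0.12064617],
       [ 0.12052937,  0.0085681 , -0.99267279]]), 't': array([-0.01488484,  0.53466646,  1.31825344])}
{'time': 0.1, 'joints': array([ 1.08408366e+00,  2.64675466e-01,  1.60516373e+00,  1.11090827e-05,
        1.27369656e+00, -3.68984132e-02]), 'qd': array([ 8.36515274e-04, -1.98834170e-03, -2.42666941e-03,  1.00049745e-03,
       -6.52791814e-04,  1.23359838e-05]), 'joint_efforts': array([-8.16466672e-04, -5.03624403e+01, -3.58070076e+01,  7.29983440e-02,
        2.33574706e-02, -1.24961076e-05]), 'position': array([0.29335551, 0.60760666, 0.40355358]), 'tcp_rot': array([-7.00515128e-01, -3.06196835e+00,  2.94340171e-03]), 'ft_force': array([-0.2005587 , -0.79269805, -0.49478087]), 'ft_torque': array([0.00807934, 0.02238042, 0.04853647]), 'gripper_force': 0.0, 'grip_width': 0.9995277702031892}
```

View pics/top0.png

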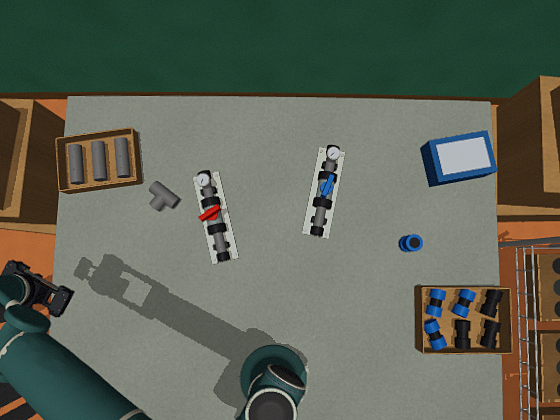

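View pics/scene0.png

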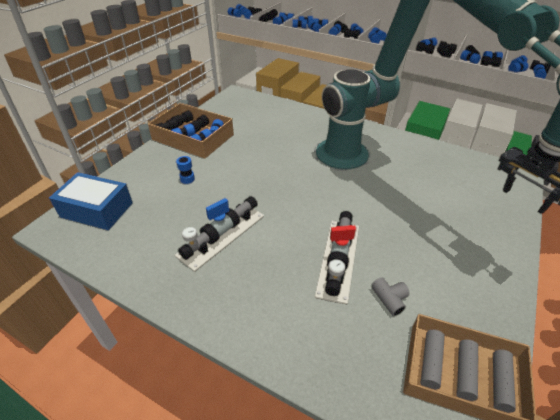

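Top view: blue handle at about (327,186) on the right-hand pipe, gauge at (333,153), red handle at (209,213), coupling at (411,243). Scene view: blue fin at about (218,209). Next, enlarged crops of both.

```bash
python3 - <<'E'
import cv2
a=cv2.imread("pics/top0.png")[140:245,290:360]; b=cv2.imread("pics/scene0.png")[190:265,175:275]
cv2.imwrite("pics/c0.png",cv2.hconcat([cv2.resize(a,(400,600),interpolation=2),cv2.copyMakeBorder(cv2.resize(b,(400,300),interpolation=2),0,300,0,0,0)]))
E
```

```text
(no output)
```

View pics/c0.png

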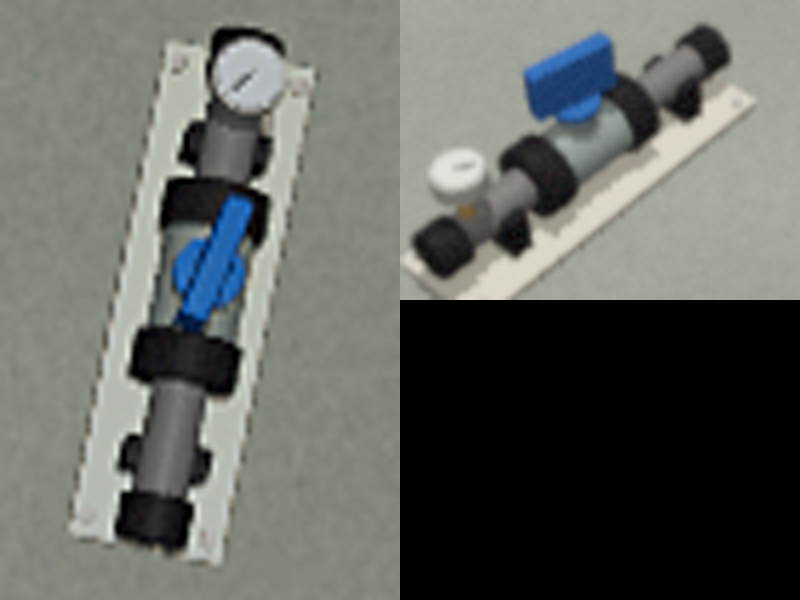

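Crop: the blue fin's top face runs from about (239,198) to (194,313) in the top crop. The plate corners are (165,42), (317,70), (222,563) and (70,535). In the scene crop the fin's top runs from (130,68) to (209,38).

```bash
cat > h.py <<'E'
from cell import *
import numpy as np,cv2
from scipy.spatial.transform import Rotation as Ro
def px2w(n,uv,z):
    c=camera_params(n); f=210/np.tan(np.radians(c["fovy"])/2)
    K=np.array([[f,0,c["cx"]],[0,f,c["cy"]],[0,0,1]])
    s=cv2.undistortPoints(np.array([[uv]],float),K,np.array([c["k1"],0,0,0,0]))[0,0]
    d=c["R"].T@np.array([*s,1]); o=-c["R"].T@c["t"]
    return (o+d*(z-o[2])/d[2])[:2]
E
python3 - <<'E'
from h import *
T=lambda x,y:((x+.5)/5.714-.5+290,(y+.5)/5.714-.5+140)
S=lambda x,y:((x+.5)/4-.5+175,(y+.5)/4-.5+190)
def rep(l,a,b): d=a-b; print(l,a,b,(a+b)/2,np.linalg.norm(d),np.degrees(np.arctan2(d[1],d[0])))
rep("top",px2w("top",T(239,198),.138),px2w("top",T(194,313),.138))
rep("sc",px2w("scene",S(130,68),.138),px2w("scene",S(209,38),.138))
c=[px2w("top",T(*p),.006) for p in[(165,42),(317,70),(222,563),(70,535)]]
rep("plate",(c[0]+c[1])/2,(c[2]+c[3])/2)
print("hub",px2w("top",T(209,272),.093))
s=read_state();print("coupler",px2w("top",(411,243),.09),px2w("scene",(185,160),.09));print(Ro.from_rotvec(s["tcp_rot"]).as_matrix().round(3))
E
```

```text
top [ 0.64098398 -0.1700339 ] [ 0.57847796 -0.14609768] [ 0.60973097 -0.15806579] 0.06693239258121671 -20.953973934035968
sc [ 0.63551208 -0.17085364] [ 0.58117148 -0.13993464] [ 0.60834178 -0.15539414] 0.06252108065195867 -29.63923211421153
plate [ 0.75601296 -0.18760053] [ 0.46163643 -0.13223788] [ 0.60882469 -0.15991921] 0.29953725572671586 -10.65106142852452
hub [ 0.6089877  -0.15898163]
coupler [ 0.43740577 -0.42440143] [ 0.44058791 -0.42333249]
[[-0.901  0.435 -0.001]
 [ 0.435  0.901 -0.002]
 [ 0.    -0.002 -1.   ]]
```

```bash
python3 -m creep '[0,0,0,-20,-18,0,88, 0,0,0,-40,-36,0,88, 0,0,0,-40,-36,0,88, 0,0,0,-40,-36,0,88, 0,0,0,-40,-36,0,88, 0,0,0,-40,-36,0,88, 0,0,0,-40,-36,0,88, 0,0,0,-40,-36,0,88, 0,0,0,-40,-36,0,88, 0,0,0,-40,-36,0,88, 0,0,0,-40,-36,0,88, 0,0,0,-40,-36,0,88]' 40
cat >> h.py <<'E'
def togo(x,y,z,yaw):
    s=read_state(); R=Ro.from_rotvec(s["tcp_rot"]).as_matrix()
    print("t",s["time"],"pos",s["position"].round(4),"shift mm",(R.T@(np.array([x,y,z])-s["position"])*1e3).round(1))
    Y=np.radians(yaw); yv=np.array([np.cos(Y),np.sin(Y),0]); G=np.c_[np.cross(yv,[0,0,-1]),yv,[0,0,-1]]
    print("turn deg",np.degrees(Ro.from_matrix(R.T@G).as_rotvec()).round(2),"F",s["ft_force"].round(1),"q",s["joints"].round(2))
E
python3 -c "
from h import *;togo(.609,-.158,.266,67)"
```

```text
time: 1.6
position: [0.5279, 0.0333, 0.4044]
tcp_rot: [-0.701, -3.062, -0.0]
ft_force: [1.6, 1.2, 1.2]
grip_width: 1.001
gripper_force: 0.0
t 1.6 pos [0.5279 0.0333 0.4044] shift mm [-156.3 -137.   138.3]
turn deg [-0.   -0.03 -2.78] F [1.6 1.2 1.2] q [ 0.02 -0.01  1.91  0.    1.24 -1.11]
```

```bash
python3 -m creep '[0,0,-1,-38,-34,0,88, 0,0,-1,-38,-34,0,88, 0,0,-0.8,-38,-34,0,88, 0,0,0,-30,-26,20,88, 0,0,0,-10,-10,35,88, 0,0,0,0,0,30,88, 0,0,0,0,0,0,88, 0,0,0,0,0,0,88]'
python3 - <<'E'
from h import *
togo(.609,-.158,.266,67)
a=get_image("top")[140:245,280:385,::-1]; b=get_image("scene")[150:255,150:290,::-1]
cv2.imwrite("pics/c1.png",cv2.hconcat([cv2.resize(a,(345,345),interpolation=2),cv2.resize(b,(455,345),interpolation=2)]))
E
```

```text
time: 2.6
position: [0.6115, -0.154, 0.3206]
tcp_rot: [0.625, 3.078, -0.0]
ft_force: [-0.6, -0.3, 0.2]
grip_width: 1.002
gripper_force: 0.0
t 2.6 pos [ 0.6115 -0.154   0.3206] shift mm [ 0.8 -4.7 54.6]
turn deg [0.01 0.04 0.04] F [-0.6 -0.3  0.2] q [-0.29  0.24  1.79  0.    1.11 -1.46]
```

View pics/c1.png

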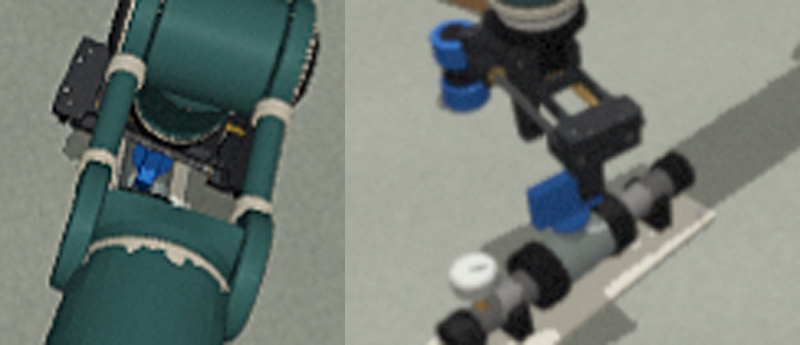

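The gripper hangs above the blue fin with one finger on each side. The coupling only looks close because of the viewing angle. I'll descend and grip.

```bash
python3 -m creep '[0,0,0,1,-5,20,88, 0,0,0,0,0,20,88, 0,0,0,0,0,13,88, 0,0,0,0,0,0,88, 0,0,0,0,0,0,15, 0,0,0,0,0,0,10, 0,0,0,0,0,0,10, 0,0,0,0,0,0,10, 0,0,0,0,0,0,10, 0,0,0,0,0,0,10]' 20
python3 -c "
from h import *;togo(.609,-.158,.267,67);print(read_state()['ft_torque'])"
```

```text
time: 3.95
position: [0.6084, -0.1583, 0.2667]
tcp_rot: [0.626, 3.079, -0.0]
ft_force: [-0.7, 0.1, 0.5]
grip_width: 0.341
gripper_force: 0.0
t 3.95 pos [ 0.6084 -0.1583  0.2667] shift mm [-0.4  0.5 -0.3]
turn deg [-0.    0.    0.03] F [-0.7  0.1  0.5] q [-0.29  0.29  1.83 -0.    1.01 -1.46]
[0.060665   0.03957492 0.02765015]
```

```bash
python3 -m creep '[0,0,0,0,0,0,10, 0,0,0,0,0,0,10, 0,0,0,0,0,0,10, 0,0,0,0,0,0,10, 0,0,0,0,0,0,10, 0,0,0,0,0,0,10]' 20
python3 -c "
from h import *;togo(.609,-.158,.267,67);print(read_state()['ft_torque'])"
```

```text
time: 4.7
position: [0.6083, -0.1586, 0.2667]
tcp_rot: [-0.625, -3.079, 0.001]
ft_force: [-1.7, -2.4, 1.2]
grip_width: 0.179
gripper_force: 20.0
t 4.7 pos [ 0.6083 -0.1586  0.2667] shift mm [-0.4  0.8 -0.3]
turn deg [-0.03 -0.    0.03] F [-1.7 -2.4  1.2] q [-0.29  0.29  1.83 -0.    1.01 -1.46]
[-0.51396325  0.24409791  0.06361155]
```

Gripped at 15.8 mm, square and centred. Now turn clockwise, which is positive about tool z.

```bash
python3 -m creep '[0,0,0,0,0,0,10, 0,0,0,0,0,0,10, 0,0,4,0,0,0,10, 0,0,7,0,0,0,10, 0,0,7,0,0,0,10, 0,0,7,0,0,0,10, 0,0,7,0,0,0,10, 0,0,7,0,0,0,10, 0,0,7,0,0,0,10, 0,0,7,0,0,0,10, 0,0,7,0,0,0,10, 0,0,0,0,0,0,10]' 40
python3 -c "
from h import *;togo(.6085,-.1585,.267,-10.65);print(read_state()['ft_torque'])"
```

```text
time: 6.2
position: [0.6082, -0.1586, 0.2667]
tcp_rot: [-2.083, -2.352, 0.001]
ft_force: [-2.2, -5.6, 0.6]
grip_width: 0.18
gripper_force: 40.0
t 6.2 pos [ 0.6082 -0.1586  0.2667] shift mm [ 0.1  0.3 -0.3]
turn deg [-0.03  0.03 17.61] F [-2.2 -5.6  0.6] q [-0.29  0.29  1.83 -0.    1.01 -0.42]
[-0.78898994  0.48375641 -0.09306966]
```

```bash
python3 -m creep '[0,0,5,0,0,0,10, 0,0,5,0,0,0,10, 0,0,4,0,0,0,10, 0,0,2,0,0,0,10, 0,0,0,0,0,0,10]'
python3 -c "
from h import *;togo(.6085,-.1585,.267,-10.65);print(read_state()['ft_torque'])"
```

```text
time: 6.82
position: [0.6081, -0.1586, 0.2667]
tcp_rot: [2.389, 2.041, -0.002]
ft_force: [-3.0, -4.9, 1.6]
grip_width: 0.177
gripper_force: 40.0
t 6.825 pos [ 0.6081 -0.1586  0.2667] shift mm [ 0.2  0.3 -0.3]
turn deg [-0.04  0.04  1.67] F [-3.  -4.9  1.6] q [-0.29  0.29  1.83 -0.    1.01 -0.14]
[-0.88725274  0.52899821 -0.02726785]
```

```bash
python3 -m creep '[0,0,1.5,0,0,0,10, 0,0,1,0,0,0,10, 0,0,0,0,0,0,10]'
python3 -c "
from h import *;togo(.6085,-.1585,.267,-10.65);print(read_state()['ft_torque'])"
```

```text
time: 7.2
position: [0.6081, -0.1587, 0.2667]
tcp_rot: [2.432, 1.988, -0.002]
ft_force: [-2.6, -4.5, 1.4]
grip_width: 0.181
gripper_force: 40.0
t 7.2 pos [ 0.6081 -0.1587  0.2667] shift mm [ 0.2  0.3 -0.3]
turn deg [-0.04  0.05 -0.81] F [-2.6 -4.5  1.4] q [-0.29  0.29  1.83 -0.    1.01 -0.09]
[-0.74027906  0.49950084  0.11828211]
```

```bash
python3 -m creep '[0,0,1,0,0,0,10, 0,0,1,0,0,0,10, 0,0,0,0,0,0,10]'
python3 -c "
from h import *;togo(.6085,-.1585,.267,-10.65);print(read_state()['ft_torque'])"
```

```text
time: 7.58
position: [0.6081, -0.1586, 0.2667]
tcp_rot: [2.464, 1.948, -0.002]
ft_force: [-3.5, -5.0, 1.9]
grip_width: 0.18
gripper_force: 40.0
t 7.575 pos [ 0.6081 -0.1586  0.2667] shift mm [ 0.1  0.3 -0.3]
turn deg [-0.04  0.08 -2.71] F [-3.5 -5.   1.9] q [-0.29  0.29  1.83 -0.    1.01 -0.06]
[-0.8153395   0.5032176   0.73829304]
```

The torque rose to 0.74 N m, so the handle is at its stop. Releasing and lifting.

```bash
python3 -m creep '[0,0,-1,0,0,0,10, 0,0,0,0,0,0,60, 0,0,0,0,0,0,60, 0,0,0,0,0,0,60, 0,0,0,0,0,0,60, 0,0,0,0,0,0,60, 0,0,0,0,0,-15,60, 0,0,0,0,0,-35,60, 0,0,0,0,0,-45,60, 0,0,0,0,0,-45,60, 0,0,0,0,0,-20,60, 0,0,0,0,0,0,60]'
python3 -m creep '[0,0,0,0,-30,0,60, 0,0,0,0,-50,0,60, 0,0,0,0,-50,0,60, 0,0,0,0,-50,0,60, 0,0,0,0,-20,0,60, 0,0,0,0,0,0,60, 0,0,0,0,0,0,60]'
python3 - <<'E'
from h import *
togo(.609,-.158,.266,-10)
a=get_image("top")[140:245,290:360,::-1]; b=get_image("scene")[190:265,175:275,::-1]
cv2.imwrite("pics/c2.png",cv2.hconcat([cv2.resize(a,(400,600),interpolation=2),cv2.copyMakeBorder(cv2.resize(b,(400,300),interpolation=2),0,300,0,0,0)]))
E
```

```text
time: 9.07
position: [0.6087, -0.1584, 0.4289]
tcp_rot: [2.447, 1.965, 0.004]
ft_force: [0.3, 0.0, 0.4]
grip_width: 0.676
gripper_force: 0.0
time: 9.95
position: [0.4135, -0.1152, 0.4257]
tcp_rot: [-2.449, -1.966, 0.001]
ft_force: [-0.7, 0.9, 0.2]
grip_width: 0.68
gripper_force: 0.0
t 9.95 pos [ 0.4135 -0.1152  0.4257] shift mm [  0.4 200.3 159.4]
turn deg [-0.07 -0.01 -2.48] F [-0.7  0.9  0.2] q [-0.33 -0.23  2.07  0.    1.31 -0.11]
```

View pics/c2.png

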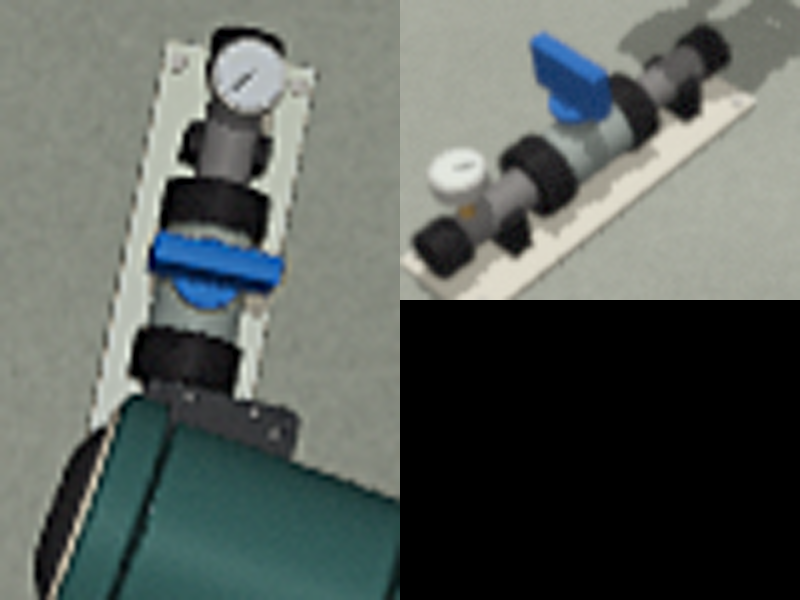

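The blue fin now stands square across its pipe, from (152,248) to (282,275) in the crop, and the gripper is clear of it. Handing in.

```bash
python3 -c "
from cell import *;print(finish_job())"
```

```text
the job is handed in; nothing more can be done
None
```

The blue valve is turned clockwise to its stop, the last picture shows its fin square across the pipe, and the gripper has let go and moved clear. The robot never went near the red handle or the coupling, and the job is handed in at about 10 s; no verdict was returned.

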